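Hold the bench drill's quill at depth

TASK

The bench drill is switched off and I want to set its depth stop. Swing the clear chuck guard up by its red knob until it stands level like a peak and let go of it there, then bring the feed lever down by its black ball until the quill is 15 mm below its rest position. Finish with the gripper still holding the lever there against its spring, so that I can lock the stop, and leave the other tools on the bench alone.

Things in the scene. Friction and masses are not known exactly. Their poses are not given: they have to be found in the camera images.
- drill: Small green bench drill, bolted down. Origin on the spindle axis at bench level, z up; front (guard side) along its -x, looking roughly to world +y; feed lever on its -y side, towards the robot. Base 270 x 130 x 28 mm; head 70 mm wide, front face 38 mm ahead of the spindle axis, from 205 to 300 mm up; 74 mm wide grey belt cover on it up to 340 mm, same front.
- chuck_guard (a joint): Angle of the clear chuck guard in rad: 0 = hanging in front of the chuck, 1.571 = level, sticking out forwards; stop at 2.2. Starts at 0 to 0.3. Stiff hinge: it stays where it is left and takes 2 to 3 N at the knob to move. Panel 76 mm wide, reaching 85 mm from the hinge, red lower edge; clear side cheeks reach 45 mm back.
- guard_hinge (a point): Middle of the guard's hinge line: drill frame (-0.048, 0, 0.215) m. The line is level, along the drill's y; the guard swings forwards and up.
- guard_knob (a point): Middle of the guard's red knob (18 mm diameter, 30 mm long, on a thinner stem). Guard hanging: the knob points forwards, this point is 42 mm ahead of and 70 mm below the hinge line. Guard level: the knob points up, the point is 70 mm ahead of and 42 mm above the hinge line. Pinch it on its sides (pads apart along the drill's y), tool down or tilted to the drill.
- feed_lever (a joint): Angle of the feed lever in rad: 0 = rest on its stop, pointing forwards and 40 degrees above level; grows as the ball goes down; stop at 2.5. Geared to the quill: 12 mm per rad, so 1.25 rad is 15 mm. A spring drives it back to 0 when let go; at the ball it pushes about 4 N at rest, 9 N at 1.25 rad.
- lever_hub (a point): Point on the feed shaft's axis in the plane in which the ball moves: drill frame (0.020, -0.112, 0.245). The shaft runs along the drill's y.
- lever_ball (a point): Centre of the black ball (25 mm diameter) on the feed lever's 8 mm steel rod. It circles 100 mm from lever_hub in the upright plane 112 mm from the spindle axis. At rest 76 mm ahead of and 64 mm above the hub; with the quill 15 mm down 85 mm ahead of and 52 mm below it. Pinch it from above (pads apart along the drill's y) or push it down.
- quill (a joint): Travel of the quill (spindle sleeve with chuck and 6 mm bit) in m: 0 = rest, fully up; grows downwards to 0.030. Wanted: 0.015. The bit's point then still clears the backing board by 40 mm.
- caliper: Steel vernier caliper lying on the bench, 230 x 63 x 7 mm, origin under the middle of its beam, beam along its x. To be left alone.
- file: Flat file with a wooden handle lying on the bench, 325 mm long, 26 mm high, along its x, origin under it 145 mm from the end of the handle (which points to its -x). To be left alone.
- drill_vice: Small dark machine vice with an aluminium plate in its jaws, standing on the bench, 155 x 90 x 54 mm, origin under its middle, long side along its x. To be left alone.

How it is judged (in metres and radians):
On the way, in this order (a step that is already met when the one before it is completed fails the run):
1. the guard stands level by itself, let go, with the quill still up (value of joint chuck_guard between 1.396 and 1.745 rad and contact force between the fingers and chuck_guard below 0.1 N and value of joint quill below 0.003 m), for 0.3 s.
2. the quill is 15 mm down, held there with the feed lever (value of joint quill between 0.0135 and 0.0165 m and contact force between the fingers and feed_lever above 2 N), for 0.5 s.
At the end, for the whole second after the job is handed in: The fingers hold the feed lever against its spring (more than 2 N) with the quill 15 mm down, within 1.5 mm; nothing touches the quill, chuck or bit; the chuck guard stands level within 10 degrees, touched by nothing; the other tools lie where they were (within 20 mm) (all of step 2 and value of joint chuck_guard between 1.396 and 1.745 rad and contact force between each of the arm, the fingers and chuck_guard below 0.1 N and contact force between anything else and quill below 0.5 N); the arm keeps its last pose, push and grip.
It fails at once if another tool on the bench is shoved aside (distance of any of caliper, file, drill_vice from where it was at the start of the episode above 0.02 m).
It also fails if it takes over 54 s, if anything falls off the work surface, if the arm or the gripper's body presses on something with over 40 N, if the wrist force passes 120 N, or if a joint passes its speed limit or range.

ROBOT

A 6-joint arm with a two-finger parallel gripper is mounted at the origin on the work surface. World frame = base frame: x ahead of the robot, y to its left, z up, the work surface at z = 0. Lengths are in mm, angles in degrees, forces in N, time in s.
With the tool pointing down it reaches from about 300 to 850 mm from the base axis. Payload 4.2 kg.
Tool frame: the origin (TCP) lies between the finger pads; the fingertips stand 19 mm ahead of it and the grasp point (between the pads) is the TCP (env.tips_ahead is the distance from the TCP to the fingertips, in mm); z points along the fingers, y is the direction in which the jaws open and shut (so a half turn about z gives the same grasp; the last joint's range is limited). The gripper opens to 91 mm and grips with 3 to 60 N. Pads are 32 mm wide; open, the fingers measure 118 mm over their backs; the gripper's body (76 mm by 178 mm) begins 60 mm behind the grasp point.
Start: joints at [-65.546, 18.312, 89.639, -0, 72.044, -1.146], TCP at [248.452, -518.568, 232.976] pointing down, gripper open.
Joint ranges: [-177.97, 177.97], [-48.28, 115.42], [12.27, 149.76], [-77.06, 257.06], [2.81, 150.46], [-146.56, 146.56]. Speed limits (degrees/s): [147.25, 147.25, 180, 180, 180, 180].

INTERFACE

Orientations are given as [roll, pitch, yaw] about the fixed x, y, z axes, in that order (R = Rz(yaw) Ry(pitch) Rx(roll)).
In Python, from workcell import telemetry, viewer, job_done, env gives the robot as it stands. The module is installed in compiled form; this text tells all that it offers.
- The arm moves only by the shell command python3 -m jog 'ROWS' [FORCE]. ROWS is JSON, a list of rows, each a list of 3 entries, a list of its own where there are three numbers: the shift along the tool's x, y, z in cm, then the turn about the tool's z in degrees, then the opening, from 0 (shut) to 1 (fully open). A call has 1 to 10 rows; each row shifts and turns the pose as measured when the row begins, along the tool's axes as they then stand; what a row does not reach is not made up. A row lasts 1/8 s, in which the tool goes at most 62.5 mm and 10.7 degrees, less where a joint would pass 70% of its speed; a pose out of reach is approached as far as the arm can. A call is refused whole if a number of a shift passes 6.25 or a number of a turn 10.7, either way. A call with a gripper value outside its range is refused whole. The fingers move at their own pace and stop on an object; FORCE is the grip in N (left out, the last holds). Time passes only in rows, so rows that do not move let the fingers close. It gives the time, the measured TCP pose, the force and the opening at its end, in the units of the state.
- telemetry.state(): the state, without advancing time (a new reading comes with each control period).
- viewer.grab_frame(name): name is "side" or "top" or "wrist"; returns a dict with "color" (400x640x3 uint8, red, green, blue), "K" (3x3 intrinsics, pixels), "rvec" (rotation vector, rad) and "tvec" (3), from world to camera coordinates, as OpenCV has them. Camera axes: x right, y down, z forward; pixel columns grow to the right and rows downward; lengths in mm; the calibration is good to about 2 mm. A picture is of the moment at which its call begins. There is no depth.
- job_done(): hands the job in, once; it reports no verdict.
The state is a dict: "time_s": time; "qpos": joint angles; "qvel": joint speeds; "effort": joint torques, N m; "ee_pos": TCP position; "ee_rot": TCP orientation; "force": force on the tool from outside, world axes, zero at the start; "torque": the same for the moment, N m; "gripper_width": finger opening in mm.
Only numpy, scipy, OpenCV 4.12 (cv2) and the standard library are available. Lean on these libraries where they do the work, as an engineer would, in place of code of your own. Each camera call takes 0.05 s, during which the arm holds its last target. There are 200 camera calls.

## Working session

There is one attempt and no reset: what is moved stays moved. The work goes in short steps, Python scripts to look and compute and a shell command to move; the robot and the scene stay as the last step left them, time stands still between calls to the robot, and variables do not carry over. Pictures are saved under pics/ and viewed, about 8 in all and at most 12, crops included, and the job is handed in when it is done.

```bash
mkdir -p pics
python3 - <<'E'
from workcell import telemetry, viewer
import cv2,pickle
print(telemetry.state())
d={}
for n in("side","top"):
    f=viewer.grab_frame(n);d[n]=f
    cv2.imwrite(f"pics/{n}0.png",f["color"][:,:,::-1]);print(n,f["K"],f["rvec"],f["tvec"])
pickle.dump(d,open("f0.pkl","wb"))
E
```

```text
{'time_s': 0.0, 'qpos': array([-6.55445733e+01,  1.83521394e+01,  8.97081356e+01, -1.05806590e-03,
        7.20425485e+01, -1.14655116e+00]), 'qvel': array([-0.03153369, -0.05397614,  0.01968129,  0.04820369,  0.01283363,
       -0.07992046]), 'effort': array([-1.12291909e-03, -4.12459660e+01, -2.31970203e+01,  7.24704308e-02,
        4.57007205e-02, -1.47504184e-04]), 'ee_pos': array([ 248.25879959, -518.11386491,  232.10353134]), 'ee_rot': array([-1.79897177e+02, -1.05173663e-03,  2.56023040e+01]), 'force': array([0.56970166, 0.23503255, 0.60895865]), 'torque': array([-0.00547754, -0.00260496, -0.03954972]), 'gripper_width': 91.47604772273462}
side [[365.71445066   0.         318.56943561]
 [  0.         365.71445066 202.54227582]
 [  0.           0.           1.        ]] [ 1.03017412 -2.36761819  1.11138126] [482.68687118 311.00623266 825.91583219]
top [[506.30046635   0.         321.57143027]
 [  0.         506.30046635 196.11147377]
 [  0.           0.           1.        ]] [ 2.06957082 -2.16670492  0.22698919] [ 184.89407279  550.27739417 1243.86728305]
```

View pics/side0.png

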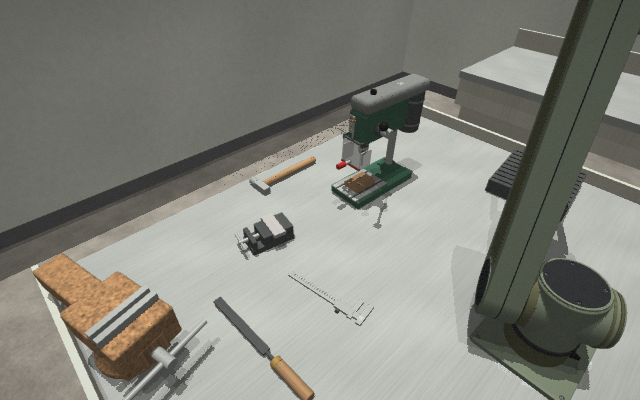

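View pics/top0.png

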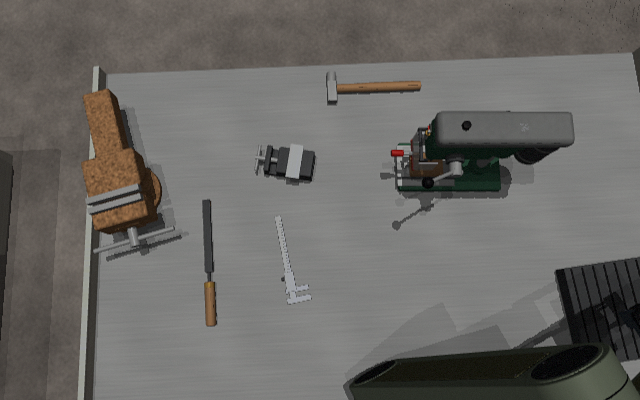

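The side view shows the drill at about (380,130). In the top view its front faces left (world +y), with the red knob near (397,153) and the ball near (428,183). I'll enlarge both.

Run:
```python
import cv2,pickle,numpy as np
d=pickle.load(open("f0.pkl","rb"))
a=d["side"]["color"][70:210,325:435];b=d["top"]["color"][100:210,375:515]
a=cv2.resize(a,None,fx=4,fy=4,interpolation=cv2.INTER_CUBIC)[:, :,::-1]
b=cv2.resize(b,None,fx=2.5,fy=2.5,interpolation=cv2.INTER_CUBIC)[:,:,::-1]
m=np.zeros((560,790,3),np.uint8);m[:,:440]=a;m[:275,440:]=b
cv2.imwrite("pics/m1.png",m)
```

```text
(no output)
```

View pics/m1.png

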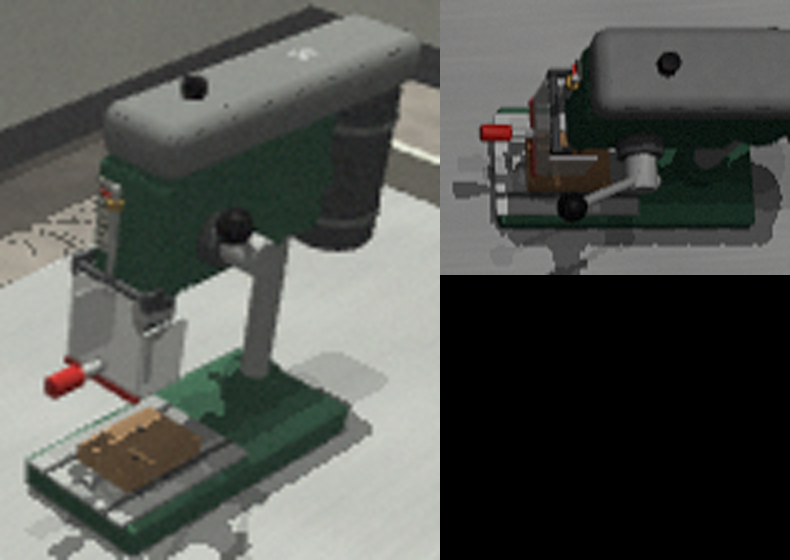

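Readings from the enlarged crops, in full-frame pixels: ball side (382.6,126.1) and top (427.5,182.5), knob side (341.1,165.1) and top (396.7,152.5). The base's near corners are also visible. I'll triangulate and fit the drill pose.

```bash
cat > h.py <<'E'
import numpy as np,cv2,pickle
from scipy.optimize import least_squares
from scipy.spatial.transform import Rotation as R
def proj(f,p): return cv2.projectPoints(np.array(p,float).reshape(-1,3),f["rvec"],f["tvec"],f["K"],None)[0].reshape(-1,2)
def tri(fs,px):
    return least_squares(lambda p:np.concatenate([proj(f,p)[0]-q for f,q in zip(fs,px)]),[400,-100,200])
def w(D,p): # drill -> world mm
    a=np.radians(D[2]);c,s=np.cos(a),np.sin(a);p=np.atleast_2d(p)
    return np.c_[D[0]+c*p[:,0]-s*p[:,1],D[1]+s*p[:,0]+c*p[:,1],p[:,2]]
def knob(g): # hanging: (-42,-70) from hinge, drill frame
    return [-48-42*np.cos(g)-70*np.sin(g),0,215-70*np.cos(g)+42*np.sin(g)]
def ball(t):
    a=np.radians(40)-t; return [20-100*np.cos(a),-112,245+100*np.sin(a)]
E
python3 - <<'E'
from h import *
d=pickle.load(open("f0.pkl","rb"));S,T=d["side"],d["top"]
for n,q in(("ball",[(382.6,126.1),(427.5,182.5)]),("knob",[(341.1,165.1),(396.7,152.5)])):
    r=tri([S,T],q);print(n,r.x.round(1),r.fun.round(1))
def res(v):
    D=v[:3];P=w(D,[ball(0),knob(v[3]),[v[4],-65,28],[v[4]+270,-65,28]])
    return np.r_[(proj(S,P[:2])-[(382.6,126.1),(341.1,165.1)]).ravel(),(proj(T,P)-[(427.5,182.5),(396.7,152.5),(397.5,188.5),(500,189.7)]).ravel()*[1,1,1,1,.5,.5,.5,.5]]
r=least_squares(res,[500,-200,-90,.1,-150]);print(r.x.round(2),r.fun.round(1))
D=r.x
for n,p in(("hinge",[-48,0,215]),("knob",knob(D[3])),("knoblevel",knob(1.571)),("ball0",ball(0)),("ball1.25",ball(1.25))):print(n,w(D,p).round(0))
# where are other tools:
E
```

```text
ball [525.4 -57.  308.3] [ 0.3  0.1 -0.2 -0.2]
knob [639.2 -27.5 144. ] [-0.5 -0.1  0.3  0.3]
[ 6.3447e+02 -1.1812e+02 -9.2630e+01  1.0000e-02 -7.3630e+01] [ 0.3 -0.2 -0.4 -0.4 -0.3 -0.2  0.3  0.3  0.   0.4 -0.  -0.1]
hinge [[637. -70. 215.]]
knob [[639. -27. 146.]]
knoblevel [[640.  -0. 257.]]
ball0 [[525. -56. 309.]]
ball1.25 [[526. -48. 193.]]
```

```bash
cat >> h.py <<'E'
D=[634.5,-118.1,-92.63]
def rows(goal,yaw=None,n=None):
    from workcell import telemetry
    s=telemetry.state();p=s["ee_pos"];y0=s["ee_rot"][2];dy=0 if yaw is None else yaw-y0
    d=np.array(goal,float)-p;n=n or int(np.ceil(max(np.linalg.norm(d)/55,abs(dy)/9)))
    out=[]
    for i in range(n):
        y=np.radians(y0+dy*i/n);v=d/n/10
        out.append([[round(float(v@[np.cos(y),np.sin(y),0]),1),round(float(v@[np.sin(y),-np.cos(y),0]),1),round(float(-v[2]),1)],round(float(-dy/n),1),1])
    print(out)
E
python3 -c "
from h import *
rows([370,-150,330],87.4)"
```

```text
[[[3.4, -3.5, -1.2], -7.7, 1], [[3.8, -3.0, -1.2], -7.7, 1], [[4.2, -2.5, -1.2], -7.7, 1], [[4.5, -1.9, -1.2], -7.7, 1], [[4.7, -1.3, -1.2], -7.7, 1], [[4.8, -0.6, -1.2], -7.7, 1], [[4.8, 0.0, -1.2], -7.7, 1], [[4.8, 0.7, -1.2], -7.7, 1]]
```

```bash
python3 -m jog '[[[3.4,-3.5,-1.2],-7.7,1],[[3.8,-3.0,-1.2],-7.7,1],[[4.2,-2.5,-1.2],-7.7,1],[[4.5,-1.9,-1.2],-7.7,1],[[4.7,-1.3,-1.2],-7.7,1],[[4.8,-0.6,-1.2],-7.7,1],[[4.8,0,-1.2],-7.7,1],[[4.8,0.7,-1.2],-7.7,1]]'
python3 -c "
from h import *
rows([420,90,340],87.4)"
```

```text
time_s: 1.1
ee_pos: [367.5, -138.7, 328.0]
ee_rot: [-179.8, -0.5, 88.8]
force: [0.8, -0.4, -0.8]
gripper_width: 91.2
[[[4.6, 1.0, -0.2], 0.3, 1], [[4.6, 0.9, -0.2], 0.3, 1], [[4.6, 0.9, -0.2], 0.3, 1], [[4.6, 0.9, -0.2], 0.3, 1], [[4.6, 0.9, -0.2], 0.3, 1]]
```

```bash
python3 -m jog '[[[4.6,1,-0.2],0.3,1],[[4.6,0.9,-0.2],0.3,1],[[4.6,0.9,-0.2],0.3,1],[[4.6,0.9,-0.2],0.3,1],[[4.6,0.9,-0.2],0.3,1],[[0,5.5,0],0,1],[[0,5.5,0],0,1],[[0,5.5,0],0,1],[[0,5.5,0],0,1],[[0,0,0],0,1]]'
python3 - <<'E'
from h import *
from workcell import viewer,telemetry
s=telemetry.state();print(s["qpos"].round(1),s["force"])
a=viewer.grab_frame("side");b=viewer.grab_frame("wrist")
cv2.imwrite("pics/s2.png",np.vstack([cv2.resize(a["color"][0:250,240:640],(640,400)),b["color"]])[:600+200,:,::-1][:, :][::1])
m=np.hstack([cv2.resize(a["color"][0:250,240:560],(400,312)),cv2.resize(b["color"],(400,250))[:250].copy() if False else np.vstack([cv2.resize(b["color"],(400,250)),np.zeros((62,400,3),np.uint8)])])
cv2.imwrite("pics/s2.png",m[:,:,::-1])
E
```

```text
time_s: 2.35
ee_pos: [646.0, 93.6, 335.3]
ee_rot: [-179.5, -0.4, 87.9]
force: [0.1, -0.3, -0.4]
gripper_width: 91.3
[ 7.  23.7 67.   0.5 89.7  9.1] [ 0.06113834 -0.27688719 -0.36123031]
```

View pics/s2.png

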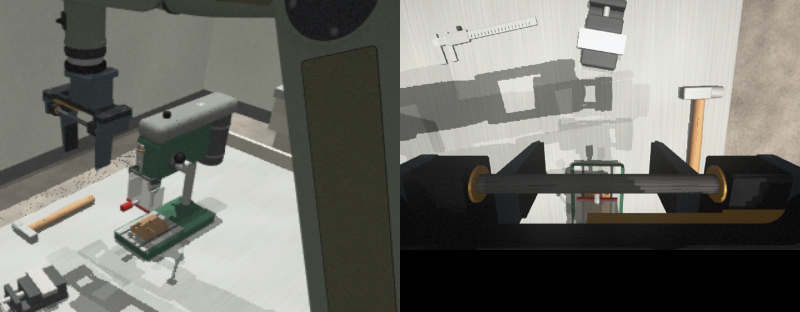

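The side view shows the gripper in front of the drill with the forearm far above the lever, so there is good clearance. The wrist view shows the knob centred between the fingers near (597,200). I'll descend onto the knob.

```bash
python3 -m jog '[[[-2.6,-0.3,4.5],0.5,1],[[-2.6,-0.3,4.5],0,1],[[-2.6,0,4.5],0,1],[[0,0,0],0,1]]'
python3 -c "
from h import *
rows([639,-22,154],87.4,3)"
```

```text
time_s: 2.95
ee_pos: [628.0, 17.3, 203.6]
ee_rot: [-179.9, -0.6, 87.6]
force: [0.9, 0.4, -0.6]
gripper_width: 91.2
[[[-1.3, 0.4, 1.7], 0.1, 1], [[-1.3, 0.4, 1.7], 0.1, 1], [[-1.3, 0.4, 1.7], 0.1, 1]]
```

```bash
python3 -m jog '[[[-0.8,0.5,1],0.1,1],[[-0.8,0.4,1],0,1],[[0,0,0],0,1]]'
python3 - <<'E'
from h import *
rows([639,-22,154],87.4,3)
from workcell import viewer
b=viewer.grab_frame("wrist");a=viewer.grab_frame("side")
m=np.hstack([b["color"][150:400,160:480],cv2.resize(a["color"][50:200,290:440],(250,250))])
cv2.imwrite("pics/w3.png",m[:,:,::-1])
for n,f in(("wrist",b),("side",a)): print(n,proj(f,w(D,knob(0.01))))
E
```

```text
time_s: 3.32
ee_pos: [638.6, 2.1, 188.2]
ee_rot: [179.5, -0.6, 87.6]
force: [-0.1, 0.3, -0.2]
gripper_width: 91.5
[[[-0.8, 0.0, 1.1], 0.1, 1], [[-0.8, 0.0, 1.1], 0.1, 1], [[-0.8, 0.0, 1.1], 0.1, 1]]
wrist [[317.07223135 283.97252388]]
side [[340.73979866 164.6665666 ]]
```

View pics/w3.png

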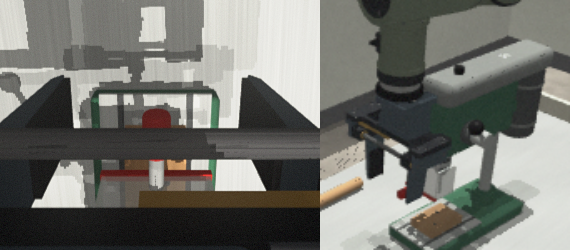

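The wrist view shows the knob at about (316,285), and the model predicts (317,284). It sits midway between the fingers. I'll go down and close on it.

```bash
python3 -m jog '[[[-0.9,0,1.2],0,1],[[-0.9,0,1.2],0,1],[[-0.8,0,1.2],0,1],[[0,0,0],0,1]]' 12
python3 -m jog '[[[0,0,0],0,0.5],[[0,0,0],0,0.1],[[0,0,0],0,0.1],[[0,0,0],0,0.1],[[0,0,0],0,0.1]]' 12
```

```text
time_s: 3.92
ee_pos: [637.7, -24.6, 149.8]
ee_rot: [179.5, -0.6, 87.6]
force: [0.7, 0.2, -0.6]
gripper_width: 91.2
time_s: 4.55
ee_pos: [638.4, -24.2, 150.9]
ee_rot: [179.4, -0.7, 87.6]
force: [0.4, 0.7, -0.5]
gripper_width: 44.1
```

```bash
python3 -m jog '[[[0,0,0],0,0.1],[[0,0,0],0,0.1],[[0,0,0],0,0.1],[[0,0,0],0,0.1],[[0,0,0],0,0.1]]' 12
python3 - <<'E'
import numpy as np
# arc for grip point 45 ahead,70 below hinge; steps of 0.12 rad: forward, down(-up) cm
gs=np.linspace(0,1.571,17)
P=np.c_[45*np.cos(gs)+70*np.sin(gs),-70*np.cos(gs)+45*np.sin(gs)]/10
print([(round(a,2),round(-b,2)) for a,b in np.diff(P,axis=0)])
E
```

```text
time_s: 5.18
ee_pos: [638.0, -24.1, 151.0]
ee_rot: [179.4, -0.7, 87.6]
force: [-1.0, 0.3, 0.8]
gripper_width: 17.7
[(np.float64(0.66), np.float64(-0.47)), (np.float64(0.61), np.float64(-0.54)), (np.float64(0.56), np.float64(-0.6)), (np.float64(0.5), np.float64(-0.65)), (np.float64(0.43), np.float64(-0.69)), (np.float64(0.36), np.float64(-0.73)), (np.float64(0.29), np.float64(-0.76)), (np.float64(0.21), np.float64(-0.79)), (np.float64(0.13), np.float64(-0.81)), (np.float64(0.05), np.float64(-0.81)), (np.float64(-0.03), np.float64(-0.82)), (np.float64(-0.11), np.float64(-0.81)), (np.float64(-0.18), np.float64(-0.8)), (np.float64(-0.26), np.float64(-0.77)), (np.float64(-0.34), np.float64(-0.74)), (np.float64(-0.41), np.float64(-0.71))]
```

```bash
python3 -m jog '[[[0.7,0,-0.5],0,0.1],[[0.6,0,-0.55],0,0.1],[[0.6,0,-0.6],0,0.1],[[0.5,0,-0.65],0,0.1],[[0.4,0,-0.7],0,0.1],[[0.4,0,-0.7],0,0.1],[[0,0,0],0,0.1]]'
```

```text
time_s: 6.05
ee_pos: [639.4, 9.0, 190.6]
ee_rot: [179.4, -0.6, 87.6]
force: [-0.0, -0.2, 1.8]
gripper_width: 17.7
```

```bash
python3 -m jog '[[[0.28,0,-0.76],0,0.1],[[0.2,0,-0.8],0,0.1],[[0.1,0,-0.8],0,0.1],[[0,0,-0.8],0,0.1],[[-0.05,0,-0.8],0,0.1],[[-0.1,0,-0.8],0,0.1],[[0,0,0],0,0.1]]'
```

```text
time_s: 6.92
ee_pos: [639.6, 13.4, 241.7]
ee_rot: [179.3, -0.6, 87.6]
force: [1.0, -0.1, 0.5]
gripper_width: 17.5
```

```bash
python3 -m jog '[[[-0.3,0,-0.75],0,0.1],[[-0.4,0,-0.75],0,0.1],[[-0.5,0,-0.8],0,0.1],[[0,0,0],0,0.1]]'
python3 - <<'E'
from h import *
from workcell import viewer
a=viewer.grab_frame("side")
for g in(1.4,1.57,1.745): print(g,proj(a,w(D,knob(g))).round(1), proj(a,w(D,[[-48-85*np.sin(g),s*38,215-85*np.cos(g)] for s in(-1,1)])).round(1).tolist())
m=cv2.resize(a["color"][70:190,300:440],None,fx=5,fy=5,interpolation=cv2.INTER_CUBIC)
cv2.imwrite("pics/s4.png",m[:,:,::-1])
E
```

```text
time_s: 7.42
ee_pos: [639.1, 1.9, 266.6]
ee_rot: [179.2, -0.8, 87.6]
force: [1.5, -0.1, 0.7]
gripper_width: 17.7
1.4 [[333.7 139.4]] [[340.3, 159.4], [322.5, 148.4]]
1.57 [[335.5 134.8]] [[340.2, 155.2], [322.2, 144.2]]
1.745 [[337.9 130.1]] [[340.8, 150.4], [322.6, 139.6]]
```

View pics/s4.png

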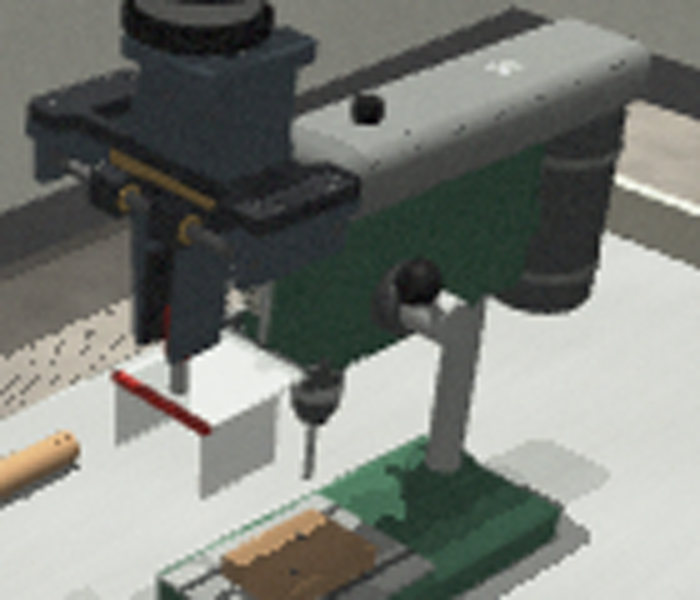

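The panel looks level. Its red edge ends at about (341.6,156.2) and (323.6,145.2), within 1.5 px of the 1.57 rad prediction. I'll open the fingers and lift straight up.

```bash
python3 -m jog '[[[0,0,0],0,0.4],[[0,0,0],0,0.5],[[0,0,0],0,0.7],[[0,0,0],0,0.7],[[0,0,0],0,0.7],[[0,0,-1],0,0.7],[[0,0,-3],0,0.7],[[0,0,-4],0,0.7],[[0,0,-4],0,0.7],[[0,0,0],0,0.7]]'
python3 - <<'E'
from h import *
from workcell import viewer
a=viewer.grab_frame("side");b=viewer.grab_frame("top")
for g in(1.4,1.57,1.745): print(g,proj(a,w(D,knob(g))).round(1), proj(b,w(D,knob(g))).round(1))
print(proj(a,w(D,ball(0))),proj(a,w(D,ball(1.25))))
m=cv2.resize(a["color"][80:190,310:420],None,fx=5,fy=5,interpolation=cv2.INTER_CUBIC)
cv2.imwrite("pics/s5.png",m[:,:,::-1])
E
```

```text
time_s: 8.72
ee_pos: [636.5, -0.3, 392.3]
ee_rot: [179.3, -0.7, 87.7]
force: [0.6, -0.2, -0.5]
gripper_width: 64.1
1.4 [[333.7 139.4]] [[388.8 140.2]]
1.57 [[335.5 134.8]] [[392.4 138.4]]
1.745 [[337.9 130.1]] [[396.9 136.8]]
[[382.9054125  125.94445057]] [[375.76195422 164.61803479]]
```

View pics/s5.png

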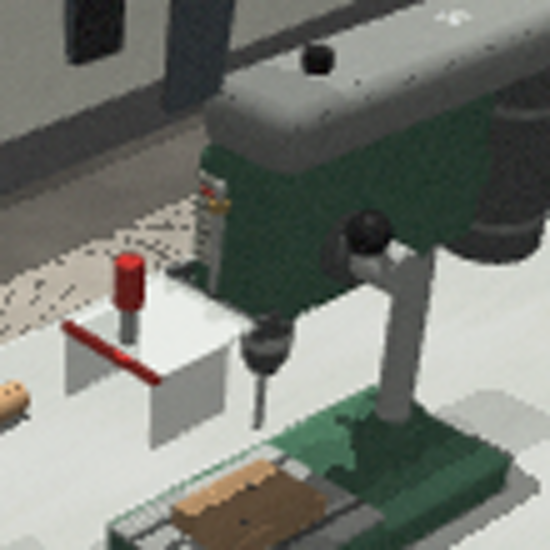

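The guard stays up after release: the knob is at (335.6,136.0) against a predicted (335.5,134.8) for level. The lever is still at rest, with the ball at (383,126). Next I'll pinch the ball with the tool yawed about 19°, so that the gripper body clears the drill head at the bottom of the stroke.

```bash
python3 -c "
from h import *
rows([526,-53,390],106.5,4)"
```

```text
[[[-1.4, -2.7, -0.0], -4.7, 1], [[-1.2, -2.8, -0.0], -4.7, 1], [[-1.0, -2.9, -0.0], -4.7, 1], [[-0.7, -2.9, -0.0], -4.7, 1]]
```

```bash
python3 -m jog '[[[-1.4,-2.7,0],-4.7,0.6],[[-1.2,-2.8,0],-4.7,0.6],[[-1,-2.9,0],-4.7,0.6],[[-0.7,-2.9,0],-4.7,0.6],[[0,0,0],0,0.6]]'
python3 -c "
from h import *
rows([526,-53,345],106.5,1)"
```

```text
time_s: 9.45
ee_pos: [520.6, -53.9, 378.4]
ee_rot: [-179.6, -0.9, 107.1]
force: [0.5, 0.8, -0.0]
gripper_width: 55.0
[[[-0.1, 0.5, 3.3], 0.6, 1]]
```

```bash
python3 -m jog '[[[0,0.5,2.3],0,0.6],[[0,0,0],0,0.6]]'
python3 - <<'E'
from h import *
from workcell import viewer
b=viewer.grab_frame("wrist");a=viewer.grab_frame("top")
print(proj(b,w(D,ball(0))),proj(a,w(D,ball(0))))
m=np.hstack([b["color"][100:400,160:480],cv2.resize(a["color"][90:210,350:510],(400,300))])
cv2.imwrite("pics/w6.png",m[:,:,::-1])
E
```

```text
time_s: 9.7
ee_pos: [525.6, -51.6, 353.2]
ee_rot: [-179.5, -1.0, 107.0]
force: [-0.4, -0.4, -0.4]
gripper_width: 55.3
[[313.25603452 246.69428549]] [[427.16316728 182.28244701]]
```

View pics/w6.png

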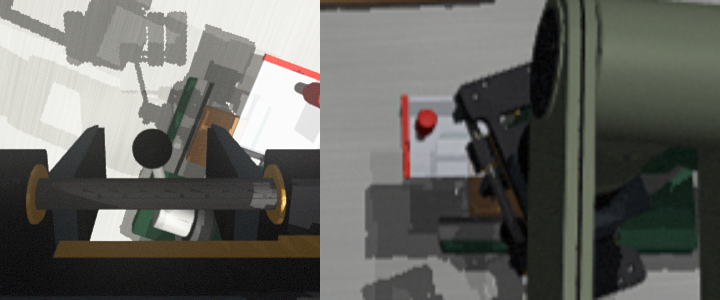

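The wrist view shows the ball at (312,248), predicted (313,247), between the open fingers. The guard is untouched. Descending and gripping.

```bash
python3 -m jog '[[[-0.1,0,1.9],0,0.6],[[0,0,1.9],0,0.6],[[0,0,0],0,0.2],[[0,0,0],0,0.2],[[0,0,0],0,0.2],[[0,0,0],0,0.2],[[0,0,0],0,0.2],[[0,0,0],0,0.2],[[0,0,0],0,0.2]]' 40
```

```text
time_s: 10.92
ee_pos: [523.5, -53.7, 320.1]
ee_rot: [-179.1, -0.8, 107.0]
force: [-1.1, 0.4, -3.5]
gripper_width: 23.1
```

Width 23 mm at z 320 means the grip is above the ball's equator. I'll reopen, lower by 10 mm and grip again.

```bash
python3 -m jog '[[[0,0,0],0,0.5],[[0,0,0],0,0.6],[[0,0,0],0,0.6],[[0,0,0],0,0.6]]' 40; python3 -m jog '[[[-0.1,0.1,0.8],0,0.6],[[0,0,0],0,0.6]]'
```

```text
time_s: 11.42
ee_pos: [525.7, -53.3, 322.3]
ee_rot: [-179.5, -0.6, 107.0]
force: [-0.8, -0.1, 0.1]
gripper_width: 54.6
time_s: 11.68
ee_pos: [527.0, -53.9, 313.8]
ee_rot: [-179.5, -0.6, 107.0]
force: [-0.1, -0.8, 0.3]
gripper_width: 54.7
```

```bash
python3 -m jog '[[[0,-0.1,0.5],0,0.6],[[0,0,0],0,0.2],[[0,0,0],0,0.2],[[0,0,0],0,0.2],[[0,0,0],0,0.2],[[0,0,0],0,0.2],[[0,0,0],0,0.2],[[0,0,0],0,0.2]]' 40
```

```text
time_s: 12.68
ee_pos: [523.7, -54.8, 308.1]
ee_rot: [-179.2, -0.7, 107.0]
force: [-2.1, -0.3, -0.3]
gripper_width: 22.6
```

```bash
python3 -m jog '[[[0.7,0.25,1],0,0.2],[[0.56,0.2,1.1],0,0.2],[[0.45,0.16,1.2],0,0.2],[[0.3,0.1,1.2],0,0.2],[[0.16,0.06,1.25],0,0.2],[[0,0,0],0,0.2]]'
python3 -c "
from h import *
for t in(0,.6,.7,.8,1.25):print(t,w(D,ball(t)).round(1))"
```

```text
time_s: 13.42
ee_pos: [524.6, -31.7, 255.1]
ee_rot: [-179.6, -0.2, 107.0]
force: [-3.2, -1.7, 5.1]
gripper_width: 23.0
0 [[525.2 -56.4 309.3]]
0.6 [[526.3 -33.5 254.8]]
0.7 [[526.3 -33.  244.8]]
0.8 [[526.3 -33.6 234.8]]
1.25 [[525.6 -47.9 192.6]]
```

```bash
python3 -m jog '[[[0,0,1.25],0,0.2],[[-0.15,-0.05,1.25],0,0.2],[[-0.28,-0.1,1.25],0,0.2],[[-0.42,-0.15,1.2],0,0.2],[[-0.55,-0.2,1.1],0,0.2],[[0,0,0],0,0.2]]'
```

```text
time_s: 14.18
ee_pos: [524.8, -39.5, 201.2]
ee_rot: [179.7, -0.8, 106.9]
force: [-4.3, -1.4, 8.1]
gripper_width: 22.9
```

```bash
python3 -m jog '[[[-0.4,-0.14,0.6],0,0.2],[[-0.3,-0.1,0.5],0,0.2],[[0,0,0],0,0.2],[[0,0,0],0,0.2]]'
python3 - <<'E'
from h import *
from workcell import viewer
a=viewer.grab_frame("side")
for t in(1.1,1.25,1.4):print(t,proj(a,w(D,ball(t))).round(1))
m=cv2.resize(a["color"][80:190,310:420],None,fx=5,fy=5,interpolation=cv2.INTER_CUBIC)
cv2.imwrite("pics/s7.png",m[:,:,::-1])
E
```

```text
time_s: 14.68
ee_pos: [524.8, -42.3, 195.2]
ee_rot: [179.4, -1.2, 106.9]
force: [-4.5, 1.1, 7.1]
gripper_width: 23.0
1.1 [[374.6 161.5]]
1.25 [[375.8 164.6]]
1.4 [[377.4 167.1]]
```

View pics/s7.png

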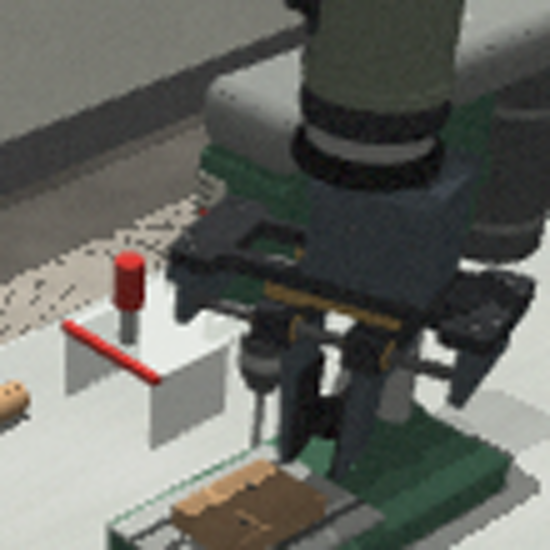

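Run:
```python
from h import *
a=cv2.imread("pics/s5.png",0);b=cv2.imread("pics/s7.png",0)
for (x0,x1,y0,y1) in((246,272,385,432),(246,278,355,425)):
    r=cv2.matchTemplate(b[y0-5:y1+40,x0-8:x1+8],a[y0:y1,x0:x1],cv2.TM_CCOEFF_NORMED);_,v,_,l=cv2.minMaxLoc(r);print(v,l[0]-8,l[1]-5)
f=pickle.load(open("f0.pkl","rb"))["side"]
for z in(130,150):print((proj(f,w(D,[0,0,z-15]))-proj(f,w(D,[0,0,z])))*5)
from workcell import telemetry;s=telemetry.state();print(s["ee_pos"],s["force"])
```

```text
0.9353326559066772 -2 19
0.9646802544593811 -2 18
[[-1.9683942  19.84645946]]
[[-2.01260324 20.29219996]]
[524.76778127 -42.26967442 195.28739032] [-4.76560085  2.34753905  7.77916912]
```

The chuck's image shift gives about 14.0 mm and the TCP gives about 14.5 mm. I'll go roughly 5 mm further down.

```bash
python3 -m jog '[[[-0.35,-0.1,0.6],0,0.2],[[0,0,0],0,0.2],[[0,0,0],0,0.2],[[0,0,0],0,0.2],[[0,0,0],0,0.2],[[0,0,0],0,0.2],[[0,0,0],0,0.2]]'
cat > m.py <<'E'
from h import *
from workcell import viewer,telemetry
f=viewer.grab_frame("side");b=cv2.resize(f["color"][80:190,310:420],None,fx=5,fy=5,interpolation=cv2.INTER_CUBIC)[:,:,::-1]
cv2.imwrite("pics/s8.png",b);b=cv2.cvtColor(b,cv2.COLOR_BGR2GRAY);a=cv2.imread("pics/s5.png",0)
for (x0,x1,y0,y1) in((246,272,385,432),(246,278,355,425),(60,162,250,385)):
    r=cv2.matchTemplate(b[y0-8:y1+40,x0-8:x1+8],a[y0:y1,x0:x1],cv2.TM_CCOEFF_NORMED);_,v,_,l=cv2.minMaxLoc(r);print(round(v,3),l[0]-8,l[1]-8)
s=telemetry.state();z=s["ee_pos"][2]+1.2;t=np.radians(40)-np.arcsin((z-245)/100)
print(s["ee_pos"].round(1),s["force"].round(1),"quill by TCP",round(12*t,2))
E
python3 m.py
```

```text
time_s: 15.6
ee_pos: [524.9, -40.9, 198.1]
ee_rot: [178.8, -1.5, 106.9]
force: [-3.6, 1.0, 6.7]
gripper_width: 22.7
0.937 -1 8
0.959 -2 17
0.99 0 1
[524.9 -40.9 198.2] [-4.1  0.1  6.7] quill by TCP 14.06
```

Each zero row re-targets the measured pose, so the spring lets the arm creep up. I'll finish with downward-biased rows instead.

```bash
python3 -m jog '[[[-0.3,-0.1,0.7],0,0.2],[[-0.2,-0.1,0.5],0,0.2],[[-0.1,0,0.3],0,0.2]]'; python3 m.py; python3 m.py
```

```text
time_s: 16.02
ee_pos: [524.8, -46.1, 187.8]
ee_rot: [178.7, -1.5, 106.9]
force: [-6.5, 0.2, 12.2]
gripper_width: 23.2
0.937 -2 19
0.965 -2 19
0.99 0 1
[524.8 -46.2 187.7] [-5.8 -0.5 10.1] quill by TCP 15.52
0.934 -2 19
0.964 -2 19
0.99 0 1
[524.8 -46.1 187.8] [-5.7 -0.2 10.6] quill by TCP 15.51
```

Run:
```python
from h import *
b=cv2.imread("pics/s8.png",0);a=cv2.imread("pics/s5.png",0)
for (x0,x1,y0,y1) in((250,268,405,432),(246,272,385,432),(246,278,355,425),(244,270,350,395)):
    u=lambda i:cv2.resize(i,None,fx=4,fy=4,interpolation=cv2.INTER_CUBIC)
    r=cv2.matchTemplate(u(b[y0-8:y1+40,x0-8:x1+8]),u(a[y0:y1,x0:x1]),cv2.TM_CCOEFF_NORMED);_,v,_,l=cv2.minMaxLoc(r);print(round(v,3),l[0]/4-8,l[1]/4-8)
f=pickle.load(open("f0.pkl","rb"))["side"]
for z in(110,165):print(proj(f,w(D,[0,0,z]))[0],(proj(f,w(D,[0,0,z-15]))-proj(f,w(D,[0,0,z])))*5)
```

```text
0.942 0.0 0.25
0.935 -1.75 18.75
0.964 -1.75 18.75
0.985 -1.5 20.0
[360.88115766 163.67998654] [[-1.92562597 19.41524611]]
[362.34917867 148.87857146] [[-2.0467448  20.63643438]]
```

View pics/s8.png

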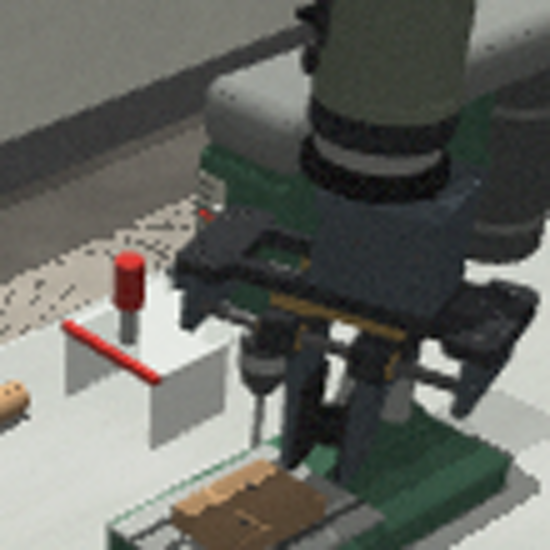

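The picture shows the guard level with the knob unmoved at (336,136) and the fingers on the ball. The chuck shift gives 14.1–14.5 mm and the TCP gives 15.5 mm, both inside the band. I'll hold a little longer, confirm it is steady, and hand in.

Run:
```python
from workcell import viewer,telemetry,job_done
for i in range(14): viewer.grab_frame("side")
s=telemetry.state();print(s["time_s"],s["ee_pos"].round(1),s["force"].round(1),s["gripper_width"])
if abs(s["ee_pos"][2]-187.8)<2: print(job_done())
```

```text
16.825 [524.8 -46.1 187.9] [-5.7 -0.5 10.1] 23.06959410957625
the job is handed in; nothing more can be done
None
```

I swung the chuck guard up by its knob until it stood level and let go of it there. I then pinched the feed lever's ball, brought the quill down to about 15 mm, and handed the job in at 16.8 s with the gripper still holding the lever.

- **Guard:** in the last picture it stands level and has not moved since release. I estimate its angle at about 1.53–1.57 rad.
- **Quill depth:** my two measurements disagree by about 1 mm. The tool position gives 15.5 mm and the chuck's shift in the images gives 14.1–14.5 mm. Both are within the ±1.5 mm allowed.
- **Hold:** for the last 0.8 s the tool stayed within about 0.1 mm, with about 10 N upward force on it from the lever's spring.
- **Corrections on the way:** my first pinch sat too high on the ball, so I regripped it 12 mm lower. The spring also let the arm creep up a few millimetres, and I pressed it back down.
- **Other tools:** I kept the arm well away from them and saw no contact, but I did not measure their positions again at the end.

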